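Rock a jammed locating block out of its tool case

TASK

Raise the stiff lid of the grey tool case until it stands straight up. The aluminium locating block inside is jammed between two stiff sliding pads: take it by its square head and rock it left and right, towards one pad and then the other, until it has pushed both pads back and comes free. Then lift it straight out and finish while still holding it, still and upright over its nest with its foot hanging 1 to 5 cm above the tops of the pads; leave the lid standing up and the grease tub and oil can alone.

Things in the scene. Friction and masses are not known exactly. Their poses are not given: they have to be found in the camera images.
- case: grey steel tool case fixed to the bench, 175 (x) x 210 (y) x 104 mm high, walls 4 mm, floor 8 mm. Origin: centre of its underside; x points away from the robot to the lid hinge, y left, z up. Position and yaw vary. The nest in it lies 12 mm nearer the robot than its centre; a bearing ring and a thin nut lie loose in the two far corners
- lid (a joint): the lid's angle, rad: 0 shut, grows as the front edge rises, 1.57 straight up, stop at 2.3. It starts shut or up to 0.3 ajar. The hinge is stiff (0.7 N m friction) and the lid stays at any angle
- lid_hinge (a point): middle of the hinge line, on the far top rim of the case, 104 mm above the bench; the hinge axis is the case's y
- lid_handle (a point): middle of the lid's bar handle: round bar, 10 mm diameter, parallel to the hinge, 90 mm long between its end posts, 36 mm in front of the lid's front edge (clear gap 31 mm); 211 mm from the hinge line and, when shut, 3 mm above it. The lid is 175 mm deep, 6 mm thick
- nest (a point): the block's seat, under the middle of its foot, 8 mm above the bench; axes as the case. The foot's 12 mm wide tip stands between two 9 mm high ridges with 1.3 mm play each side in y, and pivots there; cheeks 24 mm high stand before and behind it with 1.1 mm play in x. The tops of the pads lie 45.5 mm above this point
- block: loose aluminium block, 88 mm high, about 0.25 kg. Origin: centre of the foot's underside; seated, axes as the case's. From below, x by y: tip 18 x 12 mm to z = 14; foot 18 x 32 to z = 22, its shoulders caught under the pads (it rises only 5 mm before they meet); waist 18 x 20; collar 28 x 28, z = 51 to 56; square head 24 x 24 to z = 88, to grip
- pad_left (a joint): how far the +y pad is pushed outwards, m: 0 at the start, stop 0.008. It slides along the case's y with 10 N friction and stays put. Pad 18 x 14 x 18 mm, 27.5 to 45.5 mm above the nest point, inner face 10.6 mm from the middle at the start. Leaning the block 0.15 to 0.19 rad towards it (pivot at the foot) pushes it back; the block is free when both have gone about 5.5 mm
- pad_right (a joint): the same for the pad on the -y side, growing towards -y
- grease_tub: grease tub with lid, 73 mm diameter, 57 mm high, on the bench left of the case; a bystander. Origin: centre of its underside
- pump_oiler: pump oil can, 57 x 65 mm, 129 mm high, on the bench right of the case; a bystander. Origin: centre of its underside

How it is judged:
On the way, in this order (a step that is already met when the one before it is completed fails the run):
1. the lid stands straight up (value of joint lid between 1.35 and 1.79 rad), for 0.2 s.
2. the block, its foot still in the nest, is leaned over to one side (angle between block's own z axis and vertical above 0.08 rad and z of block in the frame of nest below 0.012 m), for 0.05 s.
3. with its foot still in the nest it has pushed both pads back (value of joint each of pad_left, pad_right above 0.005 m and z of block in the frame of nest below 0.012 m), for 0.05 s.
At the end, for the whole second after the job is handed in: the lid still stands within 0.22 rad of straight up; the block is held still between the fingers, upright within 0.2 rad, over the nest within 30 mm, its foot 5 to 55 mm above the tops of the pads (0.0505 to 0.1005 m above the nest point), touching no part of the case (all of step 1 and z of block in the frame of nest between 0.0505 and 0.1005 m and horizontal distance between block and nest below 0.03 m and angle between block's own z axis and vertical below 0.2 rad and contact force between the fingers and block above 2 N and contact force between block and case below 0.3 N and linear speed of block below 0.02 m/s); the arm keeps its last pose, push and grip.
It fails at once if the grease tub is knocked away or over (distance of grease_tub from where it was at the start of the episode above 0.03 m or angle between grease_tub's own z axis and vertical above 0.5 rad).
It fails at once if the pump oiler is knocked away or over (distance of pump_oiler from where it was at the start of the episode above 0.03 m or angle between pump_oiler's own z axis and vertical above 0.5 rad).
It also fails if it takes over 64 s, if anything falls off the work surface, if the arm or the gripper's body presses on something with over 40 N, if the wrist force passes 120 N, or if a joint passes its speed limit or range.

ROBOT

A 6-joint arm with a two-finger parallel gripper is mounted at the origin on a cart in front of the work surface, level with it; the furniture and walls round the work are solid. World frame = base frame: x ahead of the robot, y to its left, z up, the work surface at z = 0. Lengths are in m, angles in rad, forces in N, time in s.
With the tool pointing down it reaches from about 0.3 to 0.875 m from the base axis. Payload 6.4 kg.
Tool frame: the origin (TCP) lies at the very end of the fingers, on their centre line; the grasp point (between the pads) lies 19 mm behind it (arm.pinch_z is the distance from the TCP to the grasp point, in m); z points along the fingers, y is the line along which they close (so a half turn about z gives the same grasp; the last joint's range is limited). The gripper opens to 85 mm and grips with 20 to 120 N. Pads are 22 mm wide; open, the fingers measure 114 mm over their backs; the gripper's body (76 mm by 85 mm) begins 54 mm behind the grasp point. The pads swing forward as they close: fully open they stand 13 mm farther back than shut.
Start: joints at [1.135, 0.181, 1.607, -0, 1.354, -0.206], TCP at [0.131, 0.56, 0.231] pointing down, gripper open.
Joint ranges: [-2.99, 2.99], [-0.89, 2.07], [0.3, 2.58], [-1.14, 4.28], [0, 2.63], [-3.12, 3.12]. Speed limits (rad/s): [2.57, 2.57, 3.01, 3.14, 3.14, 3.14].

INTERFACE

Orientations are given as a unit quaternion [w, x, y, z].
In Python, from rig import arm gives the robot as it stands.
- The arm moves only by the tool play_rows, never from a script. Its argument "commands" is a list of rows, each an object with "dp": the shift along the tool's x, y, z in units of 30 mm (1.0 is 30 mm), a list of three; "dr": the turn, a rotation vector about the tool's x, y, z in units of 6 degrees (1.0 is 6 degrees), a list of three; "grip": the closure, from -1 (fully open) to 1 (shut). A call has 1 to 12 rows; each row shifts and turns the commanded pose from where the row before left it, along the tool's axes as they then stand; what a row does not reach is not made up. A row lasts 1/8 s, in which the tool goes at most 62.5 mm and 10.7 degrees, less where a joint would pass 70% of its speed; a pose out of reach is approached as far as the arm can. A call is refused whole if a number of a shift passes 1 or a number of a turn 1, either way. A call with a gripper value outside its range is refused whole. The fingers move at their own pace and stop on an object; "squeeze" is the grip in N (left out, the last holds). Time passes only in rows, so rows that do not move let the fingers close. It gives the time, the measured TCP pose, the force, the opening and the grip force at its end, in the units of the state.
- arm.observe(): the state, without advancing time (a new reading comes with each control period).
- arm.grab_frame(name): name is "scene" or "top"; returns a dict with "pixels" (420x560x3 uint8, blue, green, red), "fx", "fy", "cx", "cy" (pixels), "view" (4x4, takes a point from world to camera coordinates). Camera axes: x right, y down, z forward; pixel columns grow to the right and rows downward; lengths in m; the calibration is good to about 2 mm. A picture is of the moment at which its call begins. There is no depth.
- arm.job_done(): hands the job in; it is judged then, once.
Trained networks look in the newest picture that a camera, given by its name, has taken for a name from the list of things; names that differ only in an ending like _2 or _b are one class to them, and where a whole thing is asked for, a point or a joint stands for the part that bears it (a point fixed in the world has none). Each returns a list of dicts, best first, with "p" (0 to 1); they miss things now and then, are a little off and sometimes report something else, mostly with a low value. They report only what shows in the picture. A call takes as long as a camera call.
- arm.spot_in(camera, target): "extent" ([left, top, right, bottom] in pixels, round what is visible of it).
- arm.silhouettes(camera, target): "pixels" (420x560 bool, what is visible of it) and "extent" ([left, top, right, bottom] in pixels, round what is visible of it).
The state is a dict: "time": time; "joint_positions": joint angles; "dq": joint speeds; "joint_torque": joint torques, N m; "tcp_pos": TCP position; "tcp_rot": TCP orientation; "wrist_force": force on the tool from outside, world axes, zero at the start; "wrist_torque": the same for the moment, N m; "gripper_width": finger opening in m; "grasp_force": force on a finger pad.
Only numpy, scipy, OpenCV 4.12 (cv2) and the standard library are available. Lean on these libraries where they do the work, as an engineer would, in place of code of your own. Each camera call takes 0.05 s, during which the arm holds its last target. There are 200 camera calls.

## Working session

There is one attempt and no reset: what is moved stays moved. The work goes in short steps, Python scripts to look and compute and a tool call to move; the robot and the scene stay as the last step left them, time stands still between calls to the robot, and variables do not carry over. Pictures are saved under pics/ and viewed, at most 10 in all, crops included, and the job is handed in when it is done.

Besides the shell and the picture viewer there is one more tool, called after "Call:" by a JSON object that holds its "api" and its "payload". play_rows: Moves the arm, as the interface text tells. Its arguments: {"type":"object","properties":{"commands":{"type":"array","items":{"type":"object","properties":{"dp":{"type":"array","items":{"type":"number"}},"dr":{"type":"array","items":{"type":"number"}},"grip":{"type":"number"}}}},"squeeze":{"type":"number"}},"required":["commands"]}

```bash
ls; mkdir -p pics; cat > h.py <<'E'
import numpy as np, cv2
from rig import arm
def ray(f,u,v):
    V=np.array(f["view"]); R=V[:3,:3]; t=V[:3,3]
    d=R.T@np.array([(u-f["cx"])/f["fx"],(v-f["cy"])/f["fy"],1]); return -R.T@t,d
def atz(f,u,v,z):
    o,d=ray(f,u,v); return o+d*(z-o[2])/d[2]
def proj(f,p):
    V=np.array(f["view"]); c=V[:3,:3]@np.array(p)+V[:3,3]
    return np.array([f["fx"]*c[0]/c[2]+f["cx"],f["fy"]*c[1]/c[2]+f["cy"]])
E
python3 - <<'E'
from h import *
for n in("scene","top"):
    f=arm.grab_frame(n); cv2.imwrite(f"pics/{n}0.png",f["pixels"])
    print(n,ray(f,280,210), f["fx"])
    for t in("case","lid","lid_handle","grease_tub","pump_oiler"):
        print(t,[(np.round(r["extent"]),round(r["p"],2)) for r in arm.spot_in(n,t)][:2])
s=arm.observe(); print(s["tcp_pos"],s["tcp_rot"],s["time"],arm.pinch_z)
E
```

```text
pics
scene (array([ 0.3018463 , -0.83211761,  1.3943548 ]), array([ 0.17132601,  0.50569313, -0.84560945])) 495.36781423109056
case [(array([229., 161., 314., 249.]), 0.91)]
lid [(array([230., 164., 312., 226.]), 0.84)]
lid_handle [(array([231., 160., 314., 226.]), 0.61)]
grease_tub [(array([218., 128., 240., 151.]), 0.67)]
pump_oiler [(array([313., 291., 329., 312.]), 0.98), (array([226., 163., 312., 246.]), 0.22)]
top (array([ 0.45502279, -0.01647114,  1.25413813]), array([ 0.08661018, -0.05233742, -0.99523078])) 423.8801799992559
case [(array([209., 171., 296., 262.]), 0.73)]
lid [(array([214., 175., 293., 260.]), 0.96)]
lid_handle [(array([211., 174., 298., 260.]), 0.67)]
grease_tub [(array([127., 221., 155., 249.]), 0.79)]
pump_oiler [(array([359., 190., 386., 212.]), 0.64)]
[0.13094564 0.55992043 0.23130537] [-4.44626141e-06  1.14642653e-01  9.93406796e-01  1.90879318e-05] 0.6 0.0187
```

```bash
python3 - <<'E'
import cv2
a=cv2.imread("pics/scene0.png")[110:330,190:360]; b=cv2.imread("pics/top0.png")[150:290,110:400]
a=cv2.resize(a,None,fx=2.7,fy=2.7,interpolation=cv2.INTER_CUBIC); b=cv2.resize(b,None,fx=2.7,fy=2.7,interpolation=cv2.INTER_CUBIC)
b=cv2.resize(cv2.imread("pics/top0.png")[160:280,195:310],None,fx=3,fy=3,interpolation=cv2.INTER_CUBIC)
h=max(a.shape[0],b.shape[0]);p=lambda x:cv2.copyMakeBorder(x,0,h-x.shape[0],0,0,0)
cv2.imwrite("pics/c0.png",cv2.hconcat([p(a),p(b)])[:600,:800]); print(a.shape,b.shape)
E
```

```text
(594, 459, 3) (360, 345, 3)
```

View pics/c0.png

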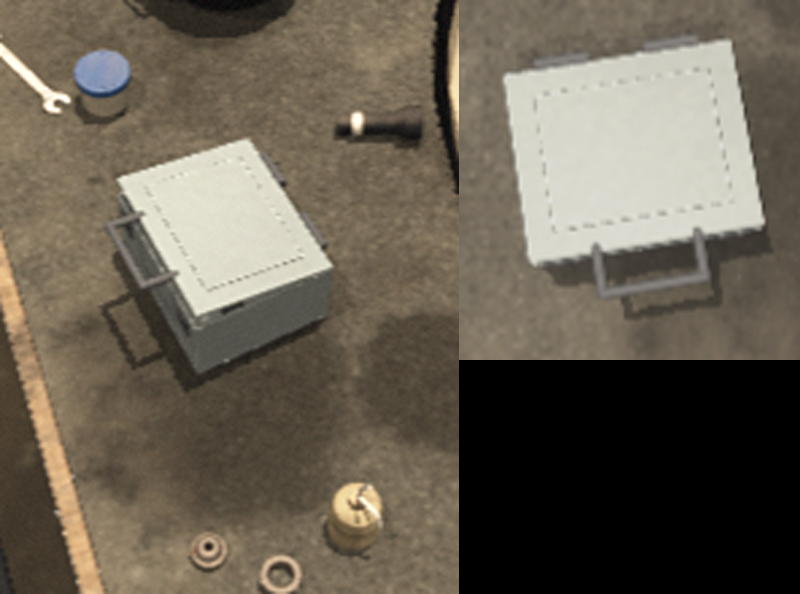

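View pics/top0.png

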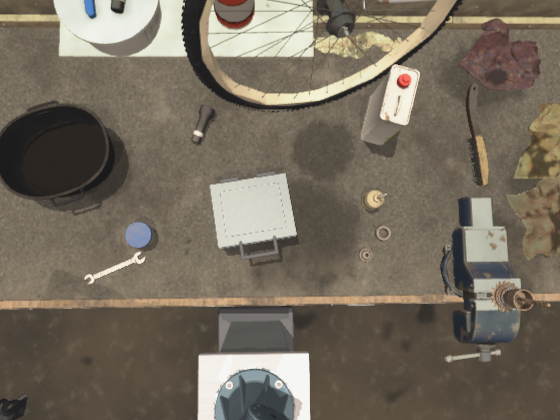

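The lid is nearly shut. The case is yawed slightly, with its handle towards the robot at top (243–278, 253–259). I'll fit case x, y, yaw and lid angle to the corner pixels.

```bash
cat > fit.py <<'E'
from h import *
from scipy.optimize import least_squares
F={n:arm.grab_frame(n) for n in("scene","top")}
S=[("top",210.3,185,'L',0,.105,6),("top",286,173.7,'L',0,-.105,6),("top",296.7,236,'L',-.175,-.105,6),("top",218.7,248,'L',-.175,.105,3),
("top",243,258.7,'L',-.211,.05,3),("top",278,252.7,'L',-.211,-.05,3),
("scene",282.6,161.9,'L',0,.105,6),("scene",312.6,209.3,'L',0,-.105,6),("scene",263,226.3,'L',-.175,-.105,6),("scene",233.7,176.7,'L',-.175,.105,6),
("scene",230.5,192.5,'L',-.211,.05,3),("scene",241.9,215.6,'L',-.211,-.05,3),
("scene",263,248.1,'C',-.0875,-.105,0),("scene",311.1,227.8,'C',.0875,-.105,0)]
def pt(q,k,x,y,z):
    X,Y,w,a=q; z=z/1000
    if k=='L': x,z=.0875+x*np.cos(a)+z*np.sin(a), .104-x*np.sin(a)+z*np.cos(a)
    c,s=np.cos(w),np.sin(w); return [X+c*x-s*y,Y+s*x+c*y,z]
def res(q): return np.concatenate([proj(F[s[0]],pt(q,*s[3:]))-[s[1],s[2]] for s in S])
r=least_squares(res,[.5,.05,0.1,.1],loss="soft_l1"); q=r.x
print(q); print(np.round(res(q).reshape(-1,2),1).tolist())
print("handle",pt(q,'L',-.211,0,3),"hinge",pt(q,'L',0,0,0),"nest",pt(q,'C',-.012,0,8))
o=arm.observe(); print(o["tcp_pos"],o["time"])
E
python3 fit.py
```

```text
[ 0.55413355 -0.0038408   0.14583958  0.1596538 ]
[[-0.3, -0.8], [0.2, -1.0], [0.6, -1.1], [-0.4, -0.4], [-1.9, -0.9], [0.9, -0.9], [-1.3, -0.5], [-0.1, 0.4], [-1.5, 1.0], [-1.4, -1.0], [-1.7, -0.0], [0.6, 1.7], [-1.0, 1.5], [-0.7, 0.0]]
handle [np.float64(0.43507139764284114), np.float64(-0.02132894234074459), np.float64(0.14050587249549934)] hinge [np.float64(0.6407046752905), np.float64(0.008874971266985046), np.float64(0.104)] nest [np.float64(0.5422609430626271), np.float64(-0.005584682430350232), 0.008]
[0.13096529 0.55991839 0.23133274] 0.7
```

```bash
cat > plan.py <<'E'
from h import *
from scipy.spatial.transform import Rotation as Ro
W=0.1458; HINGE=np.array([.6407,.0089,.104]); NEST=np.array([.5423,-.0056,.008])
def down(yaw_y): # tool y at yaw, z down
    c,s=np.cos(yaw_y),np.sin(yaw_y); return Ro.from_matrix(np.array([[-s,c,0],[c,s,0],[0,0,-1]]).T)
def cur():
    o=arm.observe(); q=o["tcp_rot"]; return np.array(o["tcp_pos"]),Ro.from_quat([q[1],q[2],q[3],q[0]]),o
def rows(wps,p,R,grip,nd=2,fast=1.0):
    out=[]
    for P,Q in wps:
        P=np.array(P); 
        n=int(np.ceil(max(np.abs(P-p).max()/.03/.75,(R.inv()*Q).magnitude()/np.radians(6),1)/fast))
        for i in range(n):
            k=1/(n-i)
            d=np.round(R.inv().apply((P-p)*k)/.03,nd); r=np.round((R.inv()*Q).as_rotvec()*k/np.radians(6),nd)
            assert abs(d).max()<=1 and abs(r).max()<=1,(d,r)
            out.append('{"dp":%s,"dr":%s,"grip":%g}'%(d.tolist(),r.tolist(),grip))
            p=p+R.apply(d*.03); R=R*Ro.from_rotvec(r*np.radians(6))
    print(len(out),"rows -> end",np.round(p,4)); print(",\n".join(out)); return p,R
E
python3 - <<'E'
from plan import *
p,R,o=cur()
ax=np.array([np.cos(W),np.sin(W),0])
H=np.array([.4351,-.0213,.1405])
rows([((.30,.27,.24),down((1.34+W)/2)),(H+[0,0,.06]-.004*ax,down(W))],p,R,0.3)
E
```

```text
26 rows -> end [ 0.4311 -0.022   0.2004]
{"dp":[-0.59, -0.63, -0.02],"dr":[0.0, -0.0, 0.44],"grip":0.3},
{"dp":[-0.62, -0.6, -0.02],"dr":[0.0, -0.0, 0.44],"grip":0.3},
{"dp":[-0.65, -0.57, -0.02],"dr":[0.0, -0.0, 0.44],"grip":0.3},
{"dp":[-0.67, -0.54, -0.02],"dr":[0.0, -0.0, 0.44],"grip":0.3},
{"dp":[-0.7, -0.5, -0.02],"dr":[0.0, -0.0, 0.44],"grip":0.3},
{"dp":[-0.72, -0.47, -0.02],"dr":[0.0, -0.0, 0.44],"grip":0.3},
{"dp":[-0.74, -0.44, -0.02],"dr":[0.0, -0.0, 0.44],"grip":0.3},
{"dp":[-0.76, -0.41, -0.02],"dr":[0.0, -0.0, 0.44],"grip":0.3},
{"dp":[-0.77, -0.37, -0.03],"dr":[0.0, -0.0, 0.44],"grip":0.3},
{"dp":[-0.79, -0.33, -0.02],"dr":[0.0, -0.0, 0.44],"grip":0.3},
{"dp":[-0.81, -0.3, -0.03],"dr":[0.0, -0.0, 0.44],"grip":0.3},
{"dp":[-0.82, -0.26, -0.02],"dr":[0.0, -0.0, 0.44],"grip":0.3},
{"dp":[-0.83, -0.22, -0.03],"dr":[0.0, -0.0, 0.43],"grip":0.3},
{"dp":[-0.78, -0.26, 0.1],"dr":[0.0, -0.0, 0.44],"grip":0.3},
{"dp":[-0.79, -0.22, 0.1],"dr":[0.0, -0.0, 0.44],"grip":0.3},
{"dp":[-0.8, -0.19, 0.1],"dr":[0.0, -0.0, 0.44],"grip":0.3},
{"dp":[-0.81, -0.15, 0.1],"dr":[0.0, -0.0, 0.44],"grip":0.3},
{"dp":[-0.81, -0.11, 0.1],"dr":[0.0, -0.0, 0.44],"grip":0.3},
{"dp":[-0.82, -0.07, 0.1],"dr":[0.0, -0.0, 0.44],"grip":0.3},
{"dp":[-0.82, -0.04, 0.1],"dr":[0.0, -0.0, 0.44],"grip":0.3},
{"dp":[-0.82, 0.0, 0.1],"dr":[0.0, -0.0, 0.44],"grip":0.3},
{"dp":[-0.82, 0.04, 0.1],"dr":[0.0, -0.0, 0.44],"grip":0.3},
{"dp":[-0.81, 0.08, 0.1],"dr":[0.0, -0.0, 0.44],"grip":0.3},
{"dp":[-0.81, 0.11, 0.11],"dr":[0.0, -0.0, 0.43],"grip":0.3},
{"dp":[-0.81, 0.15, 0.1],"dr":[0.0, -0.0, 0.44],"grip":0.3},
{"dp":[-0.8, 0.19, 0.11],"dr":[0.0, -0.0, 0.43],"grip":0.3}
```

Call:
{"api": "play_rows", "payload": {"commands": [{"dp": [-0.6, -0.62, 0], "dr": [0, 0, 0.44], "grip": 0.3}, {"dp": [-0.62, -0.6, 0], "dr": [0, 0, 0.44], "grip": 0.3}, {"dp": [-0.65, -0.57, 0], "dr": [0, 0, 0.44], "grip": 0.3}, {"dp": [-0.67, -0.54, 0], "dr": [0, 0, 0.44], "grip": 0.3}, {"dp": [-0.7, -0.5, 0], "dr": [0, 0, 0.44], "grip": 0.3}, {"dp": [-0.72, -0.47, 0], "dr": [0, 0, 0.44], "grip": 0.3}, {"dp": [-0.74, -0.44, 0], "dr": [0, 0, 0.44], "grip": 0.3}, {"dp": [-0.76, -0.4, 0], "dr": [0, 0, 0.44], "grip": 0.3}, {"dp": [-0.77, -0.37, 0], "dr": [0, 0, 0.44], "grip": 0.3}, {"dp": [-0.8, -0.33, 0], "dr": [0, 0, 0.44], "grip": 0.3}, {"dp": [-0.8, -0.3, 0], "dr": [0, 0, 0.44], "grip": 0.3}, {"dp": [-0.82, -0.26, 0], "dr": [0, 0, 0.44], "grip": 0.3}], "squeeze": 40}}

```text
time: 2.2
tcp_pos: [0.2879, 0.2919, 0.2315]
tcp_rot: [0.0, 0.382, 0.924, 0.0]
wrist_force: [-0.0, 0.6, 0.4]
gripper_width: 0.0302
grasp_force: 0.0
```

Call:
{"api": "play_rows", "payload": {"commands": [{"dp": [-0.8, -0.22, 0], "dr": [0, 0, 0.44], "grip": 0.3}, {"dp": [-0.8, -0.26, 0.05], "dr": [0, 0, 0.44], "grip": 0.3}, {"dp": [-0.8, -0.22, 0.05], "dr": [0, 0, 0.44], "grip": 0.3}, {"dp": [-0.8, -0.2, 0.05], "dr": [0, 0, 0.44], "grip": 0.3}, {"dp": [-0.8, -0.15, 0.05], "dr": [0, 0, 0.44], "grip": 0.3}, {"dp": [-0.8, -0.1, 0.05], "dr": [0, 0, 0.44], "grip": 0.3}, {"dp": [-0.8, -0.07, 0.05], "dr": [0, 0, 0.44], "grip": 0.3}, {"dp": [-0.8, -0.04, 0.05], "dr": [0, 0, 0.44], "grip": 0.3}, {"dp": [-0.8, 0, 0.05], "dr": [0, 0, 0.44], "grip": 0.3}, {"dp": [-0.8, 0.04, 0.05], "dr": [0, 0, 0.44], "grip": 0.3}, {"dp": [-0.8, 0.08, 0.05], "dr": [0, 0, 0.44], "grip": 0.3}, {"dp": [-0.8, 0.1, 0.05], "dr": [0, 0, 0.44], "grip": 0.3}]}}

```text
time: 3.7
tcp_pos: [0.4096, 0.0257, 0.215]
tcp_rot: [0.0, 0.62, 0.785, 0.0]
wrist_force: [1.0, 0.3, 0.3]
gripper_width: 0.03
grasp_force: 0.0
```

```bash
python3 - <<'E'
from plan import *
p,R,o=cur()
print(p,o["gripper_width"],o["time"],R.as_matrix()[:,1])
ax=np.array([np.cos(W),np.sin(W),0])
H=np.array([.4351,-.0213,.1405])
rows([(H+[0,0,.06]-.004*ax,down(W))],p,R,0.3)
E
```

```text
[0.40963417 0.02567477 0.21495711] 0.03003498537499107 3.7 [9.72857932e-01 2.31402517e-01 5.65296254e-04]
3 rows -> end [ 0.4312 -0.022   0.2006]
{"dp":[-0.57, 0.11, 0.16],"dr":[0.0, 0.0, 0.28],"grip":0.3},
{"dp":[-0.57, 0.13, 0.16],"dr":[0.0, 0.0, 0.28],"grip":0.3},
{"dp":[-0.56, 0.14, 0.16],"dr":[0.01, 0.0, 0.28],"grip":0.3}
```

Call:
{"api": "play_rows", "payload": {"commands": [{"dp": [-0.5, 0.12, 0.16], "dr": [0, 0, 0.28], "grip": 0.3}, {"dp": [-0.5, 0.13, 0.16], "dr": [0, 0, 0.28], "grip": 0.3}, {"dp": [-0.5, 0.14, 0.16], "dr": [0, 0, 0.28], "grip": 0.3}, {"dp": [0, 0, 0], "dr": [0, 0, 0], "grip": 0.3}]}}

```text
time: 4.2
tcp_pos: [0.43, -0.0158, 0.1998]
tcp_rot: [-0.001, 0.654, 0.757, -0.0]
wrist_force: [-0.3, -0.2, 1.3]
gripper_width: 0.0299
grasp_force: 0.0
```

```bash
python3 - <<'E'
from plan import *
p,R,o=cur(); print(p,R.as_matrix()[:,1],o["time"])
H=np.array([.4351,-.0213,.1405]); ax=np.array([np.cos(W),np.sin(W),0])
print("tool err to H-4mm",R.inv().apply(H-.004*ax+[0,0,-.019]-p)/.03)
im=[]
for n,x0,y0 in(("scene",200,140),("top",200,170)):
    f=arm.grab_frame(n); a=f["pixels"].copy()
    c=cv2.resize(a[y0:y0+110,x0:x0+130],None,fx=3,fy=3,interpolation=cv2.INTER_CUBIC)
    for q in(H,p): 
        u=(proj(f,q)-[x0,y0])*3; cv2.circle(c,tuple(int(v) for v in u),3,(0,0,255),1)
    im.append(c)
cv2.imwrite("pics/c1.png",cv2.hconcat(im))
E
```

```text
[ 0.4299578  -0.0158085   0.19983505] [ 0.98939651  0.14523597 -0.00103298] 4.2
tool err to H-4mm [-0.20729853  0.01236771  2.61105505]
```

View pics/c1.png

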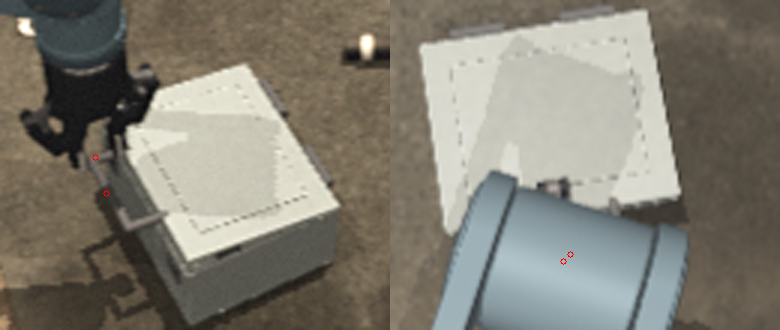

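The fitted handle point (scene crop 106,193) lies on the bar. Next I descend and grip it.

Call:
{"api": "play_rows", "payload": {"commands": [{"dp": [-0.07, 0, 0.5], "dr": [0, 0, 0], "grip": 0.3}, {"dp": [-0.07, 0, 0.5], "dr": [0, 0, 0], "grip": 0.3}, {"dp": [-0.07, 0, 0.5], "dr": [0, 0, 0], "grip": 0.3}, {"dp": [0, 0, 0.5], "dr": [0, 0, 0], "grip": 0.3}, {"dp": [0, 0, 0.4], "dr": [0, 0, 0], "grip": 0.3}, {"dp": [0, 0, 0.2], "dr": [0, 0, 0], "grip": 0.3}, {"dp": [0, 0, 0], "dr": [0, 0, 0], "grip": 0.3}]}}

```text
time: 5.18
tcp_pos: [0.4306, -0.0213, 0.122]
tcp_rot: [-0.0, 0.653, 0.757, -0.0]
wrist_force: [-0.6, -0.4, 0.2]
gripper_width: 0.0302
grasp_force: 0.0
```

Call:
{"api": "play_rows", "payload": {"commands": [{"dp": [0, 0.05, 0], "dr": [0, 0, 0], "grip": 0.6}, {"dp": [0, 0.05, 0], "dr": [0, 0, 0], "grip": 1}, {"dp": [0, 0, 0], "dr": [0, 0, 0], "grip": 1}, {"dp": [0, 0, 0], "dr": [0, 0, 0], "grip": 1}]}}

```text
time: 5.68
tcp_pos: [0.4361, -0.0209, 0.1236]
tcp_rot: [0.002, 0.653, 0.757, 0.002]
wrist_force: [5.7, 3.3, -2.4]
gripper_width: 0.0085
grasp_force: 38.9
```

```bash
cat > arc.py <<'E'
from plan import *
import sys
dphi,tilt,n=map(float,sys.argv[1:4]); n=int(n)
p,R,o=cur(); print(p,o["wrist_force"],o["gripper_width"])
yax=np.array([-np.sin(W),np.cos(W),0])
G=p+R.apply([0,0,-.019])
v=G-HINGE; v-=yax*(v@yax); ang=np.arctan2(v[2],-v@[np.cos(W),np.sin(W),0]); print("r",np.linalg.norm(v),"ang",ang)
w=[]
for i in range(1,n+1):
    Q=Ro.from_rotvec(-yax*tilt*i/n)*R
    g=HINGE+Ro.from_rotvec(yax*dphi*i/n).apply(G-HINGE)
    w.append((g+Q.apply([0,0,.019]),Q))
rows(w,p,R,1,fast=10)
E
python3 arc.py 0.7 0.25 12
```

```text
[ 0.43609397 -0.02090267  0.12357591] [ 5.74521925  3.3174686  -2.38340582] 0.008460089571013981
r 0.21043137072066892 ang 0.1843595460973792
12 rows -> end [ 0.5136 -0.0096  0.2483]
{"dp":[-0.0, 0.1, -0.4],"dr":[-0.2, -0.0, 0.0],"grip":1},
{"dp":[-0.0, 0.14, -0.39],"dr":[-0.2, -0.0, 0.0],"grip":1},
{"dp":[-0.0, 0.16, -0.38],"dr":[-0.2, -0.0, 0.0],"grip":1},
{"dp":[-0.0, 0.19, -0.37],"dr":[-0.2, -0.0, 0.0],"grip":1},
{"dp":[-0.0, 0.22, -0.35],"dr":[-0.19, -0.0, 0.0],"grip":1},
{"dp":[-0.0, 0.25, -0.33],"dr":[-0.2, -0.0, 0.0],"grip":1},
{"dp":[-0.0, 0.28, -0.32],"dr":[-0.2, -0.0, 0.0],"grip":1},
{"dp":[-0.0, 0.3, -0.29],"dr":[-0.2, -0.0, 0.0],"grip":1},
{"dp":[-0.0, 0.32, -0.27],"dr":[-0.2, -0.0, 0.0],"grip":1},
{"dp":[-0.01, 0.34, -0.25],"dr":[-0.2, -0.0, 0.0],"grip":1},
{"dp":[0.0, 0.36, -0.21],"dr":[-0.2, -0.0, 0.0],"grip":1},
{"dp":[0.0, 0.38, -0.19],"dr":[-0.2, -0.0, 0.0],"grip":1}
```

Call:
{"api": "play_rows", "payload": {"commands": [{"dp": [0, 0.2, -0.4], "dr": [-0.2, 0, 0], "grip": 1}, {"dp": [0, 0.14, -0.39], "dr": [-0.2, 0, 0], "grip": 1}, {"dp": [0, 0.16, -0.38], "dr": [-0.2, 0, 0], "grip": 1}, {"dp": [0, 0.19, -0.37], "dr": [-0.2, 0, 0], "grip": 1}, {"dp": [0, 0.22, -0.35], "dr": [-0.2, 0, 0], "grip": 1}, {"dp": [0, 0.25, -0.33], "dr": [-0.2, 0, 0], "grip": 1}, {"dp": [0, 0.28, -0.32], "dr": [-0.2, 0, 0], "grip": 1}, {"dp": [0, 0.3, -0.29], "dr": [-0.2, 0, 0], "grip": 1}, {"dp": [0, 0.32, -0.27], "dr": [-0.2, 0, 0], "grip": 1}, {"dp": [0, 0.34, -0.25], "dr": [-0.2, 0, 0], "grip": 1}, {"dp": [0, 0.36, -0.21], "dr": [-0.2, 0, 0], "grip": 1}, {"dp": [0, 0.38, -0.19], "dr": [-0.2, 0, 0], "grip": 1}]}}

```text
time: 7.18
tcp_pos: [0.5116, -0.0094, 0.2503]
tcp_rot: [0.08, 0.647, 0.752, 0.092]
wrist_force: [-36.3, -2.1, 35.4]
gripper_width: 0.0084
grasp_force: 44.8
```

```bash
python3 arc.py 0.69 0.25 12
```

```text
[ 0.51161313 -0.00935456  0.25030565] [-36.28306982  -2.09556383  35.42323071] 0.00843147566953313
r 0.21297433181818626 ang 0.8843610326090321
12 rows -> end [0.6503 0.0109 0.3004]
{"dp":[-0.0, 0.39, -0.16],"dr":[-0.2, -0.0, 0.0],"grip":1},
{"dp":[-0.0, 0.4, -0.14],"dr":[-0.2, -0.0, 0.0],"grip":1},
{"dp":[-0.0, 0.4, -0.1],"dr":[-0.2, -0.0, 0.0],"grip":1},
{"dp":[-0.01, 0.42, -0.07],"dr":[-0.2, -0.0, 0.0],"grip":1},
{"dp":[0.0, 0.42, -0.04],"dr":[-0.19, -0.0, 0.0],"grip":1},
{"dp":[0.0, 0.42, -0.01],"dr":[-0.2, -0.0, 0.0],"grip":1},
{"dp":[-0.0, 0.42, 0.02],"dr":[-0.2, -0.01, 0.0],"grip":1},
{"dp":[-0.0, 0.42, 0.06],"dr":[-0.2, 0.0, 0.0],"grip":1},
{"dp":[-0.0, 0.41, 0.08],"dr":[-0.2, 0.0, 0.0],"grip":1},
{"dp":[-0.0, 0.4, 0.12],"dr":[-0.2, 0.0, 0.0],"grip":1},
{"dp":[-0.01, 0.4, 0.15],"dr":[-0.2, 0.0, 0.0],"grip":1},
{"dp":[0.0, 0.38, 0.17],"dr":[-0.2, 0.0, 0.0],"grip":1}
```

```bash
sed -i 's/^yax=/HINGE=HINGE+np.array([.0014,0,.0044])\nyax=/' arc.py; python3 arc.py 0.69 0.25 12
```

```text
[ 0.51161313 -0.00935456  0.25030565] [-36.28306982  -2.09556383  35.42323071] 0.00843147566953313
r 0.21048416819779 ang 0.8660209834490522
12 rows -> end [0.6478 0.0106 0.302 ]
{"dp":[-0.0, 0.38, -0.17],"dr":[-0.2, -0.0, 0.0],"grip":1},
{"dp":[-0.0, 0.39, -0.14],"dr":[-0.2, -0.0, 0.0],"grip":1},
{"dp":[-0.0, 0.4, -0.11],"dr":[-0.2, -0.0, 0.0],"grip":1},
{"dp":[-0.01, 0.41, -0.08],"dr":[-0.2, -0.0, 0.0],"grip":1},
{"dp":[0.0, 0.42, -0.04],"dr":[-0.19, -0.0, 0.0],"grip":1},
{"dp":[0.0, 0.41, -0.02],"dr":[-0.2, -0.0, 0.0],"grip":1},
{"dp":[-0.0, 0.42, 0.02],"dr":[-0.2, -0.01, 0.0],"grip":1},
{"dp":[-0.0, 0.41, 0.04],"dr":[-0.2, 0.0, 0.0],"grip":1},
{"dp":[-0.0, 0.41, 0.08],"dr":[-0.2, 0.0, 0.0],"grip":1},
{"dp":[-0.0, 0.4, 0.11],"dr":[-0.2, 0.0, 0.0],"grip":1},
{"dp":[-0.01, 0.39, 0.14],"dr":[-0.2, 0.0, 0.0],"grip":1},
{"dp":[0.0, 0.38, 0.17],"dr":[-0.2, 0.0, 0.0],"grip":1}
```

Call:
{"api": "play_rows", "payload": {"commands": [{"dp": [0, 0.32, -0.28], "dr": [-0.2, 0, 0], "grip": 1}, {"dp": [0, 0.39, -0.15], "dr": [-0.2, 0, 0], "grip": 1}, {"dp": [0, 0.4, -0.11], "dr": [-0.2, 0, 0], "grip": 1}, {"dp": [0, 0.41, -0.08], "dr": [-0.2, 0, 0], "grip": 1}]}}

```text
time: 7.68
tcp_pos: [0.5525, -0.003, 0.2777]
tcp_rot: [0.108, 0.644, 0.747, 0.126]
wrist_force: [-5.5, -0.7, 0.3]
gripper_width: 0.0081
grasp_force: 40.9
```

Call:
{"api": "play_rows", "payload": {"commands": [{"dp": [0, 0.42, -0.05], "dr": [-0.2, 0, 0], "grip": 1}, {"dp": [0, 0.41, -0.02], "dr": [-0.2, 0, 0], "grip": 1}, {"dp": [0, 0.42, 0.02], "dr": [-0.2, 0, 0], "grip": 1}, {"dp": [0, 0.41, 0.04], "dr": [-0.2, 0, 0], "grip": 1}]}}

```text
time: 8.18
tcp_pos: [0.5989, 0.0041, 0.2962]
tcp_rot: [0.135, 0.639, 0.741, 0.158]
wrist_force: [-4.5, 0.7, -0.5]
gripper_width: 0.0083
grasp_force: 39.8
```

```bash
python3 arc.py 0.25 0.08 4
```

```text
[0.59893152 0.00406043 0.29616971] [-4.5173342   0.69419583 -0.51951102] 0.008320581041967591
r 0.21140728228404637 ang 1.3264909339502897
4 rows -> end [0.6521 0.012  0.303 ]
{"dp":[-0.0, 0.44, 0.09],"dr":[-0.19, -0.0, -0.0],"grip":1},
{"dp":[-0.0, 0.44, 0.12],"dr":[-0.19, -0.0, -0.0],"grip":1},
{"dp":[-0.0, 0.42, 0.16],"dr":[-0.19, -0.0, -0.0],"grip":1},
{"dp":[-0.0, 0.41, 0.2],"dr":[-0.19, -0.0, -0.0],"grip":1}
```

Call:
{"api": "play_rows", "payload": {"commands": [{"dp": [0, 0.44, 0.09], "dr": [-0.2, 0, 0], "grip": 1}, {"dp": [0, 0.44, 0.12], "dr": [-0.2, 0, 0], "grip": 1}, {"dp": [0, 0.42, 0.16], "dr": [-0.2, 0, 0], "grip": 1}, {"dp": [0, 0.41, 0.2], "dr": [-0.2, 0, 0], "grip": 1}, {"dp": [0, 0, 0], "dr": [0, 0, 0], "grip": 1}, {"dp": [0, 0, 0], "dr": [0, 0, 0], "grip": 1}]}}

```text
time: 8.93
tcp_pos: [0.6524, 0.012, 0.3027]
tcp_rot: [0.162, 0.633, 0.733, 0.189]
wrist_force: [3.0, 3.8, -2.7]
gripper_width: 0.0079
grasp_force: 39.5
```

Call:
{"api": "play_rows", "payload": {"commands": [{"dp": [0, 0, 0], "dr": [0, 0, 0], "grip": 0.5}, {"dp": [0, 0, 0], "dr": [0, 0, 0], "grip": 0.4}, {"dp": [0, 0, -0.4], "dr": [0, 0, 0], "grip": 0.4}, {"dp": [0, 0, -0.8], "dr": [0, 0, 0], "grip": 0.4}, {"dp": [0, 0, -0.8], "dr": [0, 0, 0], "grip": 0.4}, {"dp": [0, 0, -0.8], "dr": [0, 0, 0], "grip": 0.4}, {"dp": [0, -0.7, -0.5], "dr": [0.4, 0, 0], "grip": 0.2}, {"dp": [0, -0.8, -0.5], "dr": [0.8, 0, 0], "grip": 0}, {"dp": [0, -0.8, 0], "dr": [0.8, 0, 0], "grip": 0}, {"dp": [0, -0.8, 0], "dr": [0.8, 0, 0], "grip": 0}, {"dp": [0, 0, 0], "dr": [0.8, 0, 0], "grip": 0}]}}

```text
time: 10.3
tcp_pos: [0.513, -0.0095, 0.3675]
tcp_rot: [0.041, 0.652, 0.755, 0.047]
wrist_force: [1.2, -0.8, 0.1]
gripper_width: 0.0426
grasp_force: 0.0
```

```bash
python3 - <<'E'
from plan import *
p,R,o=cur(); print(p,R.as_matrix()[:,2],o["time"])
im=[]
for n,x0,y0 in(("scene",210,110),("top",195,160)):
    f=arm.grab_frame(n); a=f["pixels"].copy()
    c=cv2.resize(a[y0:y0+145,x0:x0+130],None,fx=3,fy=4,interpolation=cv2.INTER_CUBIC) if 0 else cv2.resize(a[y0:y0+150,x0:x0+130],None,fx=3,fy=3,interpolation=cv2.INTER_CUBIC)
    for q in(NEST,NEST+[0,0,.088]): 
        u=(proj(f,q)-[x0,y0])*3; cv2.circle(c,tuple(int(v) for v in u),3,(0,0,255),1)
    im.append(c)
    for t in("block","case","lid"): print(n,t,[(np.round(r["extent"],1),round(r["p"],2)) for r in arm.spot_in(n,t)][:2])
cv2.imwrite("pics/c2.png",cv2.hconcat(im))
E
```

```text
[ 0.51295355 -0.00952591  0.36748042] [ 0.12291038  0.01691615 -0.99227359] 10.3
scene block [(array([268.3, 195.5, 272.6, 208.1]), 0.42)]
scene case [(array([237.1, 131.7, 316.7, 245.6]), 0.76)]
scene lid [(array([282. , 128.5, 315.8, 209.5]), 0.58)]
top block []
top case [(array([205.1, 157.1, 291.5, 211.6]), 0.81)]
top lid [(array([202.2, 159.4, 287.9, 186.9]), 0.74), (array([204. , 154.6, 291.4, 209.4]), 0.34)]
```

View pics/c2.png

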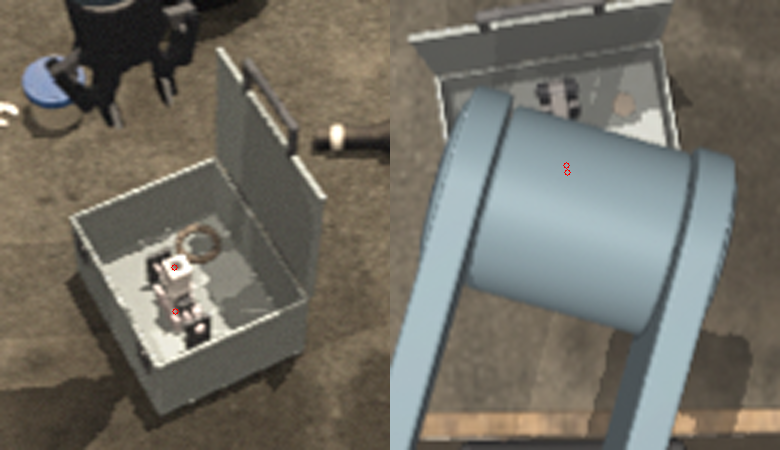

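```bash
python3 - <<'E'
from plan import *
p,R,o=cur()
rows([((.45,.2,.36),down(W-np.pi/2))],p,R,-0.2)
E
```

```text
16 rows -> end [0.45   0.2    0.3601]
{"dp":[0.45, -0.07, 0.0],"dr":[0.06, -0.06, 0.94],"grip":-0.2},
{"dp":[0.44, -0.11, 0.0],"dr":[0.06, -0.06, 0.94],"grip":-0.2},
{"dp":[0.43, -0.16, 0.0],"dr":[0.06, -0.06, 0.94],"grip":-0.2},
{"dp":[0.41, -0.2, -0.0],"dr":[0.06, -0.06, 0.94],"grip":-0.2},
{"dp":[0.39, -0.24, -0.0],"dr":[0.06, -0.06, 0.94],"grip":-0.2},
{"dp":[0.36, -0.27, -0.0],"dr":[0.06, -0.06, 0.94],"grip":-0.2},
{"dp":[0.34, -0.31, -0.0],"dr":[0.06, -0.06, 0.93],"grip":-0.2},
{"dp":[0.3, -0.34, -0.0],"dr":[0.06, -0.06, 0.94],"grip":-0.2},
{"dp":[0.27, -0.37, -0.0],"dr":[0.06, -0.06, 0.93],"grip":-0.2},
{"dp":[0.23, -0.39, -0.0],"dr":[0.06, -0.06, 0.94],"grip":-0.2},
{"dp":[0.19, -0.41, -0.0],"dr":[0.06, -0.06, 0.93],"grip":-0.2},
{"dp":[0.15, -0.43, -0.0],"dr":[0.06, -0.06, 0.94],"grip":-0.2},
{"dp":[0.11, -0.44, -0.0],"dr":[0.06, -0.06, 0.93],"grip":-0.2},
{"dp":[0.07, -0.45, 0.0],"dr":[0.06, -0.06, 0.94],"grip":-0.2},
{"dp":[0.02, -0.46, 0.01],"dr":[0.06, -0.05, 0.93],"grip":-0.2},
{"dp":[-0.02, -0.46, 0.0],"dr":[0.06, -0.06, 0.94],"grip":-0.2}
```

Call:
{"api": "play_rows", "payload": {"commands": [{"dp": [0.45, -0.07, 0], "dr": [0.06, -0.06, 0.94], "grip": -0.2}, {"dp": [0.44, -0.1, 0], "dr": [0.06, -0.06, 0.94], "grip": -0.2}, {"dp": [0.43, -0.16, 0], "dr": [0.06, -0.06, 0.94], "grip": -0.2}, {"dp": [0.4, -0.2, 0], "dr": [0.06, -0.06, 0.94], "grip": -0.2}, {"dp": [0.4, -0.24, 0], "dr": [0.06, -0.06, 0.94], "grip": -0.2}, {"dp": [0.36, -0.27, 0], "dr": [0.06, -0.06, 0.94], "grip": -0.2}, {"dp": [0.34, -0.3, 0], "dr": [0.06, -0.06, 0.94], "grip": -0.2}, {"dp": [0.3, -0.34, 0], "dr": [0.06, -0.06, 0.94], "grip": -0.2}, {"dp": [0.27, -0.37, 0], "dr": [0.06, -0.06, 0.94], "grip": -0.2}, {"dp": [0.23, -0.4, 0], "dr": [0.06, -0.06, 0.94], "grip": -0.2}, {"dp": [0.2, -0.4, 0], "dr": [0.06, -0.06, 0.94], "grip": -0.2}, {"dp": [0.15, -0.43, 0], "dr": [0.06, -0.06, 0.94], "grip": -0.2}]}}

```text
time: 12.2
tcp_pos: [0.4666, 0.148, 0.3613]
tcp_rot: [0.011, 0.965, 0.262, 0.013]
wrist_force: [-1.0, 0.5, -0.5]
gripper_width: 0.0509
grasp_force: 0.0
```

Call:
{"api": "play_rows", "payload": {"commands": [{"dp": [0.1, -0.44, 0], "dr": [0.06, -0.06, 0.93], "grip": -0.2}, {"dp": [0.07, -0.45, 0], "dr": [0.06, -0.06, 0.93], "grip": -0.2}, {"dp": [0, -0.46, 0], "dr": [0.06, -0.06, 0.93], "grip": -0.2}, {"dp": [0, -0.46, 0], "dr": [0.06, -0.06, 0.93], "grip": -0.2}]}}

```text
time: 12.7
tcp_pos: [0.4507, 0.2003, 0.3605]
tcp_rot: [-0.0, 0.997, 0.071, -0.001]
wrist_force: [0.4, -0.7, 0.7]
gripper_width: 0.0512
grasp_force: 0.0
```

```bash
python3 - <<'E'
from plan import *
p,R,o=cur(); print(p,R.as_matrix()[:,1:],o["time"])
im=[]
for n,x0,y0 in(("scene",230,130),("top",205,160)):
    f=arm.grab_frame(n); a=f["pixels"].copy(); np.save(f"pics/{n}.npy",a)
    c=cv2.resize(a[y0:y0+120,x0:x0+100],None,fx=4,fy=4,interpolation=cv2.INTER_CUBIC)
    u=(proj(f,NEST+[0,0,.088])-[x0,y0])*4; cv2.circle(c,tuple(int(v) for v in u),3,(0,0,255),1)
    im.append(c)
    for t in("block","pad_left","pad_right"): print(n,t,[(np.round(r["extent"],1),round(r["p"],2)) for r in arm.spot_in(n,t)][:2])
cv2.imwrite("pics/c3.png",cv2.hconcat(im))
E
```

```text
[0.45071205 0.20033776 0.36048168] [[ 1.41088300e-01 -1.89449852e-03]
 [-9.89996686e-01  5.46190987e-04]
 [-8.08020413e-04 -9.99998056e-01]] 12.7
scene block [(array([265.7, 194.6, 274.1, 210.8]), 0.44)]
scene pad_left []
scene pad_right [(array([265.9, 196.1, 271.9, 203.2]), 0.2)]
top block [(array([249.5, 211.1, 260.6, 221.5]), 0.68)]
top pad_left []
top pad_right [(array([201.4, 158.7, 290.5, 185.6]), 0.3)]
```

View pics/c3.png

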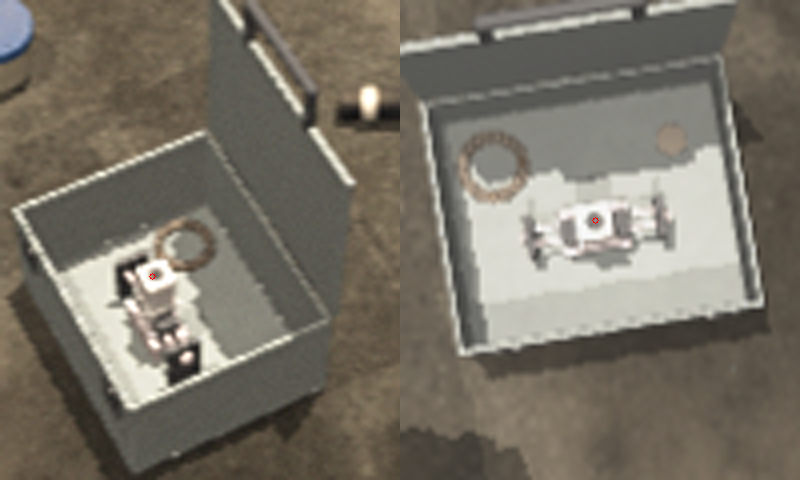

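```bash
python3 - <<'E'
from h import *
from scipy.optimize import least_squares
F={n:arm.grab_frame(n) for n in("scene","top")}
c=[(.0875,.105),(.0875,-.105),(-.0875,-.105),(-.0875,.105)]
S=[("top",u,v,x,y,.104) for (u,v),(x,y) in zip([(210.5,185.5),(285.5,175),(295.75,236.5),(220.25,248.5)],c)]
S+=[("scene",u,v,x,y,.104) for (u,v),(x,y) in zip([(282,163.25),(312,210),(263,232),(233.5,182)],c)]
S+=[("scene",263.75,248.5,-.0875,-.105,0),("top",253.75,214.75,-.012,0,.096),("scene",268,199,-.012,0,.096)]
def pt(q,x,y,z): 
    cc,s=np.cos(q[2]),np.sin(q[2]); return [q[0]+cc*x-s*y,q[1]+s*x+cc*y,z]
for nm in(("top","scene"),("top",),("scene",)):
    T=[s for s in S if s[0] in nm]
    res=lambda q:np.concatenate([proj(F[s[0]],pt(q,*s[3:]))-[s[1]-0.,s[2]] for s in T])
    q=least_squares(res,[.55,0,.14]).x; print(nm,q,"nest",pt(q,-.012,0,.008)); print(np.round(res(q).reshape(-1,2),1).tolist())
print(atz(F["top"],253.75,214.75,.096),atz(F["scene"],268,199,.096))
E
```

```text
('top', 'scene') [ 0.55524207 -0.00336334  0.14990472] nest [np.float64(0.5433766424169578), np.float64(-0.0051554696197348955), 0.008]
[[-0.5, -0.8], [0.3, -2.1], [0.5, -0.7], [-0.7, -0.2], [-0.9, -0.9], [0.5, 0.5], [-1.6, 1.2], [-1.0, 0.3], [-1.3, 0.9], [-0.0, -0.0], [0.4, -0.0]]
('top',) [ 0.55316208 -0.00365102  0.14540499] nest [np.float64(0.5412887132993334), np.float64(-0.005389742797791976), 0.008]
[[-0.3, -0.3], [0.5, -1.2], [0.5, 0.3], [-0.8, 0.4], [0.1, 0.7]]
('scene',) [ 0.55759059 -0.00266761  0.1519051 ] nest [np.float64(0.5457287699758859), np.float64(-0.004483464673669238), 0.008]
[[-0.3, -1.2], [1.1, 0.0], [-0.8, 0.8], [-0.4, -0.0], [-0.6, 0.5], [1.0, -0.4]]
[ 0.54334656 -0.00526682  0.096     ] [ 0.54228118 -0.00483576  0.096     ]
```

```bash
sed -i 's/^W=.*/W=0.148; HINGE=np.array([.641,.009,.104]); NEST=np.array([.5430,-.0052,.008])/' plan.py; python3 - <<'E'
from plan import *
p,R,o=cur()
D=down(W-np.pi/2)
p,R=rows([(NEST+[0,0,.15],D)],p,R,-0.2)
rows([(NEST+[0,0,.061],D)],p,R,-0.2)
E
```

```text
10 rows -> end [ 0.5429 -0.0051  0.158 ]
{"dp":[0.21, 0.72, 0.67],"dr":[-0.0, 0.0, -0.0],"grip":-0.2},
{"dp":[0.21, 0.72, 0.67],"dr":[-0.0, 0.0, -0.0],"grip":-0.2},
{"dp":[0.2, 0.72, 0.67],"dr":[-0.0, 0.0, -0.0],"grip":-0.2},
{"dp":[0.21, 0.72, 0.68],"dr":[-0.0, 0.0, -0.0],"grip":-0.2},
{"dp":[0.2, 0.72, 0.67],"dr":[-0.0, 0.0, -0.0],"grip":-0.2},
{"dp":[0.21, 0.72, 0.68],"dr":[-0.0, 0.0, -0.01],"grip":-0.2},
{"dp":[0.2, 0.72, 0.67],"dr":[-0.0, 0.01, -0.0],"grip":-0.2},
{"dp":[0.2, 0.72, 0.68],"dr":[-0.0, 0.0, -0.01],"grip":-0.2},
{"dp":[0.21, 0.72, 0.68],"dr":[-0.0, 0.01, -0.0],"grip":-0.2},
{"dp":[0.2, 0.72, 0.67],"dr":[-0.0, 0.0, -0.01],"grip":-0.2}
4 rows -> end [ 0.5429 -0.0051  0.0689]
{"dp":[0.0, 0.0, 0.74],"dr":[-0.0, 0.0, 0.0],"grip":-0.2},
{"dp":[0.0, 0.0, 0.74],"dr":[-0.0, 0.0, 0.0],"grip":-0.2},
{"dp":[0.0, 0.0, 0.74],"dr":[-0.0, 0.0, 0.0],"grip":-0.2},
{"dp":[0.0, 0.0, 0.75],"dr":[-0.0, 0.0, 0.0],"grip":-0.2}
```

Call:
{"api": "play_rows", "payload": {"commands": [{"dp": [0.2, 0.72, 0.5], "dr": [0, 0, -0.05], "grip": -0.2}, {"dp": [0.2, 0.72, 0.5], "dr": [0, 0, 0], "grip": -0.2}, {"dp": [0.2, 0.72, 0.5], "dr": [0, 0, 0], "grip": -0.2}, {"dp": [0.2, 0.72, 0.5], "dr": [0, 0, 0], "grip": -0.2}, {"dp": [0.21, 0.72, 0.6], "dr": [0, 0, 0], "grip": -0.2}, {"dp": [0.21, 0.72, 0.7], "dr": [0, 0, 0], "grip": -0.2}, {"dp": [0.21, 0.72, 0.8], "dr": [0, 0, 0], "grip": -0.2}, {"dp": [0.21, 0.72, 0.85], "dr": [0, 0, 0], "grip": -0.2}, {"dp": [0.21, 0.72, 0.85], "dr": [0, 0, 0], "grip": -0.2}, {"dp": [0.21, 0.72, 0.9], "dr": [0, 0, 0], "grip": -0.2}, {"dp": [0, 0, 0], "dr": [0, 0, 0], "grip": -0.2}]}}

```text
time: 14.58
tcp_pos: [0.5426, -0.0054, 0.1569]
tcp_rot: [-0.001, 0.997, 0.074, -0.003]
wrist_force: [0.7, -0.3, 1.7]
gripper_width: 0.0514
grasp_force: 0.0
```

```bash
python3 - <<'E'
from plan import *
p,R,o=cur(); print(p,o["wrist_force"])
D=down(W-np.pi/2)
rows([(NEST+[0,0,.061],D)],p,R,-0.2)
E
```

```text
[ 0.54264059 -0.00538875  0.15687644] [ 0.7131792  -0.26502062  1.67408315]
4 rows -> end [ 0.5429 -0.0052  0.069 ]
{"dp":[0.01, 0.0, 0.73],"dr":[-0.0, 0.02, 0.0],"grip":-0.2},
{"dp":[0.01, 0.0, 0.73],"dr":[-0.01, 0.01, 0.0],"grip":-0.2},
{"dp":[0.0, -0.0, 0.73],"dr":[-0.0, 0.02, 0.0],"grip":-0.2},
{"dp":[0.0, -0.0, 0.74],"dr":[-0.01, 0.01, 0.0],"grip":-0.2}
```

Call:
{"api": "play_rows", "payload": {"commands": [{"dp": [0, 0, 0.5], "dr": [0, 0.05, 0], "grip": -0.2}, {"dp": [0, 0, 0.5], "dr": [0, 0, 0], "grip": -0.2}, {"dp": [0, 0, 0.5], "dr": [0, 0, 0], "grip": -0.2}, {"dp": [0, 0, 0.5], "dr": [0, 0, 0], "grip": -0.2}, {"dp": [0, 0, 0.5], "dr": [0, 0, 0], "grip": -0.2}, {"dp": [0, 0, 0.4], "dr": [0, 0, 0], "grip": -0.2}, {"dp": [0, 0, 0], "dr": [0, 0, 0], "grip": -0.2}]}}

```text
time: 15.45
tcp_pos: [0.5432, -0.0042, 0.0708]
tcp_rot: [-0.001, 0.997, 0.075, 0.0]
wrist_force: [-0.3, -0.7, 1.0]
gripper_width: 0.0512
grasp_force: 0.0
```

Call:
{"api": "play_rows", "payload": {"commands": [{"dp": [0, 0, 0], "dr": [0, 0, 0], "grip": 0.2}, {"dp": [0, 0, 0], "dr": [0, 0, 0], "grip": 0.5}, {"dp": [0, 0, 0], "dr": [0, 0, 0], "grip": 0.8}, {"dp": [0, 0, 0], "dr": [0, 0, 0], "grip": 0.8}], "squeeze": 50}}

```text
time: 15.95
tcp_pos: [0.5447, -0.004, 0.073]
tcp_rot: [-0.0, 0.997, 0.075, 0.002]
wrist_force: [-0.2, 3.6, 5.4]
gripper_width: 0.023
grasp_force: 50.0
```

```bash
cat > lean.py <<'E'
from plan import *
import sys
# lean about pivot: args current-frame block axis assumed = tool axis; target lean th (+ towards +y case), n rows
th,n=float(sys.argv[1]),int(sys.argv[2]); lift=float(sys.argv[3]) if len(sys.argv)>3 else 0
p,R,o=cur(); print(p,o["wrist_force"],o["wrist_torque"],o["grasp_force"],o["time"])
xax=np.array([np.cos(W),np.sin(W),0]); yax=np.array([-np.sin(W),np.cos(W),0])
zt=-R.as_matrix()[:,2]; print("lean y",np.arcsin(zt@yax),"lean x",np.arcsin(zt@xax),"case xy",(p-NEST)@xax,(p-NEST)@yax)
D=down(W-np.pi/2); L=.061
Q=Ro.from_rotvec(-xax*th)*D
P=NEST+Q.apply([0,0,-L])+[0,0,lift]
w=[]
a0=np.arcsin(zt@yax)
for i in range(1,n+1):
    a=a0+(th-a0)*i/n; q=Ro.from_rotvec(-xax*a)*D; w.append((NEST+q.apply([0,0,-L])+[0,0,lift],q))
rows(w,p,R,.8,fast=20)
E
python3 lean.py 0.17 6; 
```

```text
[ 0.54465831 -0.00403221  0.07296062] [-0.18057257  3.59781399  5.36731338] [ 0.67023391  0.1353481  -0.02313913] 49.97499346733093 15.95
lean y -0.0004408040209467479 lean x -0.004438979418603258 case xy 0.0018123801671611776 0.0009104939470646946
6 rows -> end [0.5415 0.0051 0.068 ]
{"dp":[-0.06, -0.03, 0.13],"dr":[-0.27, -0.04, 0.02],"grip":0.8},
{"dp":[-0.0, -0.05, 0.0],"dr":[-0.27, -0.0, -0.0],"grip":0.8},
{"dp":[-0.0, -0.06, 0.0],"dr":[-0.27, -0.0, -0.0],"grip":0.8},
{"dp":[-0.0, -0.06, 0.0],"dr":[-0.28, -0.0, -0.0],"grip":0.8},
{"dp":[-0.0, -0.06, 0.01],"dr":[-0.27, -0.0, -0.0],"grip":0.8},
{"dp":[-0.0, -0.06, -0.0],"dr":[-0.27, -0.0, -0.0],"grip":0.8}
```

```bash
sed -i 's/^D=down/NEST=np.array([.5447,-.0040,.008]); D=down/; s/L=.061/L=.065/' lean.py; python3 lean.py 0.17 8 0.0005 
```

```text
[ 0.54465831 -0.00403221  0.07296062] [-0.18057257  3.59781399  5.36731338] [ 0.67023391  0.1353481  -0.02313913] 49.97499346733093 15.95
lean y -0.0004408040209467479 lean x -0.004438979418603258 case xy 0.0018123801671611776 0.0009104939470646946
8 rows -> end [0.543  0.0069 0.0724]
{"dp":[0.0, -0.05, -0.02],"dr":[-0.2, -0.04, 0.02],"grip":0.8},
{"dp":[0.0, -0.04, 0.0],"dr":[-0.21, -0.0, 0.0],"grip":0.8},
{"dp":[0.0, -0.05, 0.0],"dr":[-0.2, -0.0, 0.0],"grip":0.8},
{"dp":[0.0, -0.04, 0.0],"dr":[-0.2, -0.0, -0.0],"grip":0.8},
{"dp":[0.0, -0.05, 0.0],"dr":[-0.21, -0.0, -0.0],"grip":0.8},
{"dp":[0.0, -0.05, 0.0],"dr":[-0.2, -0.0, -0.0],"grip":0.8},
{"dp":[0.0, -0.04, 0.01],"dr":[-0.2, -0.0, -0.0],"grip":0.8},
{"dp":[0.0, -0.05, -0.0],"dr":[-0.21, -0.0, -0.0],"grip":0.8}
```

Call:
{"api": "play_rows", "payload": {"commands": [{"dp": [0, -0.05, 0], "dr": [-0.2, 0, 0], "grip": 0.8}, {"dp": [0, -0.05, 0], "dr": [-0.2, 0, 0], "grip": 0.8}, {"dp": [0, -0.05, 0], "dr": [-0.2, 0, 0], "grip": 0.8}, {"dp": [0, -0.05, 0], "dr": [-0.2, 0, 0], "grip": 0.8}, {"dp": [0, -0.05, 0], "dr": [-0.2, 0, 0], "grip": 0.8}, {"dp": [0, -0.05, 0], "dr": [-0.2, 0, 0], "grip": 0.8}, {"dp": [0, -0.05, 0], "dr": [-0.2, 0, 0], "grip": 0.8}, {"dp": [0, -0.05, 0], "dr": [-0.2, 0, 0], "grip": 0.8}, {"dp": [0, 0, 0], "dr": [0, 0, 0], "grip": 0.8}]}}

```text
time: 17.08
tcp_pos: [0.5435, 0.0059, 0.0728]
tcp_rot: [0.085, 0.993, 0.075, 0.009]
wrist_force: [-1.4, -5.9, 7.8]
gripper_width: 0.0232
grasp_force: 50.2
```

```bash
python3 lean.py 0.18 2 0.0005
```

```text
[0.54348748 0.00586238 0.07283758] [-1.40434545 -5.85878166  7.75553187] [-0.99647566  0.28065823 -0.11681949] 50.15944540500641 17.075
lean y 0.17130951850924908 lean x -0.005165692703264163 case xy 0.002113413729855271 0.010869566528734454
2 rows -> end [0.5429 0.0076 0.0725]
{"dp":[-0.01, -0.05, 0.0],"dr":[-0.04, -0.05, 0.02],"grip":0.8},
{"dp":[0.0, -0.01, 0.0],"dr":[-0.04, 0.0, 0.0],"grip":0.8}
```

Call:
{"api": "play_rows", "payload": {"commands": [{"dp": [0, -0.05, 0], "dr": [-0.06, 0, 0], "grip": 0.8}, {"dp": [0, -0.01, 0], "dr": [-0.06, 0, 0], "grip": 0.8}, {"dp": [0, 0, 0], "dr": [0, 0, 0], "grip": 0.8}, {"dp": [0, 0, 0], "dr": [0, 0, 0], "grip": 0.8}]}}

```text
time: 17.58
tcp_pos: [0.5434, 0.0067, 0.0728]
tcp_rot: [0.092, 0.993, 0.075, 0.009]
wrist_force: [-1.7, -7.3, 8.8]
gripper_width: 0.0229
grasp_force: 50.2
```

```bash
python3 lean.py -0.18 12 0.0005
```

```text
[0.54342794 0.00673827 0.07279979] [-1.66154011 -7.25917264  8.82976761] [-1.48090732  0.38896395 -0.04637594] 50.20824909210205 17.575
lean y 0.18453241189943098 lean x -0.005156954248925132 case xy 0.0021836777409324293 0.011744658075761126
12 rows -> end [ 0.5464 -0.0155  0.0724]
{"dp":[-0.01, 0.03, 0.01],"dr":[0.29, -0.05, 0.02],"grip":0.8},
{"dp":[-0.0, 0.06, -0.0],"dr":[0.29, 0.0, -0.0],"grip":0.8},
{"dp":[-0.0, 0.07, -0.0],"dr":[0.29, 0.0, -0.0],"grip":0.8},
{"dp":[-0.0, 0.06, 0.0],"dr":[0.29, 0.0, -0.0],"grip":0.8},
{"dp":[-0.0, 0.07, 0.0],"dr":[0.29, 0.0, -0.0],"grip":0.8},
{"dp":[-0.0, 0.07, 0.0],"dr":[0.29, 0.0, -0.0],"grip":0.8},
{"dp":[-0.0, 0.06, 0.0],"dr":[0.29, 0.0, -0.0],"grip":0.8},
{"dp":[-0.0, 0.07, 0.0],"dr":[0.29, 0.0, -0.0],"grip":0.8},
{"dp":[-0.0, 0.06, 0.01],"dr":[0.29, 0.0, -0.0],"grip":0.8},
{"dp":[-0.0, 0.07, -0.0],"dr":[0.29, 0.0, -0.0],"grip":0.8},
{"dp":[-0.0, 0.06, -0.0],"dr":[0.29, 0.0, -0.0],"grip":0.8},
{"dp":[-0.0, 0.07, -0.0],"dr":[0.29, 0.0, -0.0],"grip":0.8}
```

Call:
{"api": "play_rows", "payload": {"commands": [{"dp": [0, 0.06, 0], "dr": [0.29, 0, 0], "grip": 0.8}, {"dp": [0, 0.06, 0], "dr": [0.29, 0, 0], "grip": 0.8}, {"dp": [0, 0.07, 0], "dr": [0.29, 0, 0], "grip": 0.8}, {"dp": [0, 0.06, 0], "dr": [0.29, 0, 0], "grip": 0.8}, {"dp": [0, 0.07, 0], "dr": [0.29, 0, 0], "grip": 0.8}, {"dp": [0, 0.07, 0], "dr": [0.29, 0, 0], "grip": 0.8}, {"dp": [0, 0.06, 0], "dr": [0.29, 0, 0], "grip": 0.8}, {"dp": [0, 0.07, 0], "dr": [0.29, 0, 0], "grip": 0.8}, {"dp": [0, 0.06, 0], "dr": [0.29, 0, 0], "grip": 0.8}, {"dp": [0, 0.07, 0], "dr": [0.29, 0, 0], "grip": 0.8}, {"dp": [0, 0.06, 0], "dr": [0.29, 0, 0], "grip": 0.8}, {"dp": [0, 0.07, 0], "dr": [0.29, 0, 0], "grip": 0.8}]}}

```text
time: 19.08
tcp_pos: [0.5464, -0.0137, 0.0725]
tcp_rot: [-0.093, 0.993, 0.075, -0.005]
wrist_force: [-0.4, 2.5, 8.8]
gripper_width: 0.0234
grasp_force: 50.3
```

Call:
{"api": "play_rows", "payload": {"commands": [{"dp": [0, 0.03, 0], "dr": [0, 0, 0], "grip": 0.8}, {"dp": [0, 0, 0], "dr": [0, 0, 0], "grip": 0.8}]}}

```text
time: 19.32
tcp_pos: [0.5465, -0.0141, 0.0724]
tcp_rot: [-0.093, 0.993, 0.075, -0.005]
wrist_force: [-1.2, 3.4, 10.8]
gripper_width: 0.0232
grasp_force: 50.8
```

```bash
python3 lean.py -0.185 1 0.0005; cat >look.py <<'E'
from plan import *
import sys
im=[]
for n,x0,y0 in(("scene",230,150),("top",205,160)):
    f=arm.grab_frame(n); im.append(cv2.resize(f["pixels"][y0:y0+100,x0:x0+100],None,fx=4,fy=4,interpolation=cv2.INTER_CUBIC))
cv2.imwrite(sys.argv[1],cv2.hconcat(im))
E
python3 look.py pics/c4.png
```

```text
[ 0.54647632 -0.01406723  0.07240827] [-1.2437438   3.39953314 10.78107173] [0.85903299 0.1340664  0.02454182] 50.84001839160919 19.325
lean y -0.18629835080630888 lean x -0.004422980798218228 case xy 0.002130755097137709 -0.009282910251811353
1 rows -> end [ 0.5465 -0.0159  0.0724]
{"dp":[-0.01, 0.06, -0.01],"dr":[-0.01, -0.04, 0.02],"grip":0.8}
```

View pics/c4.png

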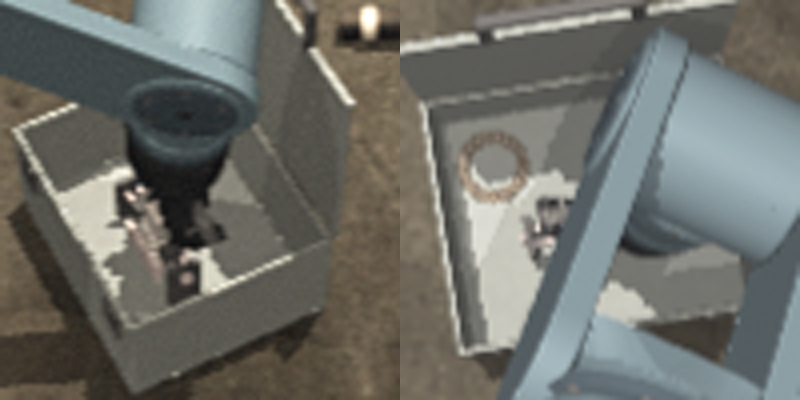

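Call:
{"api": "play_rows", "payload": {"commands": [{"dp": [0, 0.03, 0], "dr": [0.1, 0, 0], "grip": 0.8}, {"dp": [0, 0, 0], "dr": [0, 0, 0], "grip": 0.8}, {"dp": [0, 0, 0], "dr": [0, 0, 0], "grip": 0.8}]}}

```text
time: 19.8
tcp_pos: [0.5466, -0.0147, 0.0723]
tcp_rot: [-0.098, 0.992, 0.075, -0.005]
wrist_force: [-0.9, 4.0, 10.9]
gripper_width: 0.0228
grasp_force: 50.8
```

Call:
{"api": "play_rows", "payload": {"commands": [{"dp": [0, -0.07, 0], "dr": [-0.31, 0, 0], "grip": 0.8}, {"dp": [0, -0.07, 0], "dr": [-0.31, 0, 0], "grip": 0.8}, {"dp": [0, -0.07, 0], "dr": [-0.31, 0, 0], "grip": 0.8}, {"dp": [0, -0.07, 0], "dr": [-0.31, 0, 0], "grip": 0.8}, {"dp": [0, -0.07, 0], "dr": [-0.31, 0, 0], "grip": 0.8}, {"dp": [0, -0.07, 0], "dr": [-0.31, 0, 0], "grip": 0.8}, {"dp": [0, -0.07, 0], "dr": [-0.31, 0, 0], "grip": 0.8}, {"dp": [0, -0.07, 0], "dr": [-0.31, 0, 0], "grip": 0.8}, {"dp": [0, -0.07, 0], "dr": [-0.31, 0, 0], "grip": 0.8}, {"dp": [0, -0.07, 0], "dr": [-0.31, 0, 0], "grip": 0.8}, {"dp": [0, -0.07, 0], "dr": [-0.31, 0, 0], "grip": 0.8}, {"dp": [0, -0.07, 0], "dr": [-0.31, 0, 0], "grip": 0.8}]}}

```text
time: 21.3
tcp_pos: [0.5433, 0.0075, 0.0728]
tcp_rot: [0.099, 0.992, 0.075, 0.01]
wrist_force: [-0.5, -6.2, 6.7]
gripper_width: 0.0232
grasp_force: 50.2
```

Call:
{"api": "play_rows", "payload": {"commands": [{"dp": [0, 0, 0], "dr": [0, 0, 0], "grip": 0.8}, {"dp": [0, 0, 0], "dr": [0, 0, 0], "grip": 0.8}]}}

```text
time: 21.55
tcp_pos: [0.5433, 0.0077, 0.0727]
tcp_rot: [0.098, 0.992, 0.075, 0.01]
wrist_force: [1.1, -5.7, 7.2]
gripper_width: 0.0231
grasp_force: 50.1
```

```bash
sed -i 's/NEST=np.array(\[.5447,-.0040,.008\])/NEST=np.array([.5447,-.0039,.008])/' lean.py; python3 lean.py 0 8 0.001
```

```text
[0.54326794 0.00765576 0.0726838 ] [ 1.09355666 -5.69157455  7.21351801] [-1.20167155 -0.04184667 -0.04841103] 50.12204825878143 21.55
lean y 0.19758917826772293 lean x -0.005101654714909206 case xy 0.00216072287573006 0.012675711781995525
8 rows -> end [ 0.5447 -0.0038  0.0739]
{"dp":[-0.01, 0.02, -0.01],"dr":[0.24, -0.05, 0.02],"grip":0.8},
{"dp":[0.0, 0.05, 0.0],"dr":[0.23, 0.0, -0.0],"grip":0.8},
{"dp":[0.0, 0.05, 0.0],"dr":[0.24, 0.0, -0.0],"grip":0.8},
{"dp":[0.0, 0.06, 0.0],"dr":[0.23, 0.0, -0.0],"grip":0.8},
{"dp":[0.0, 0.05, 0.0],"dr":[0.24, 0.0, -0.0],"grip":0.8},
{"dp":[0.0, 0.06, 0.0],"dr":[0.24, 0.0, -0.0],"grip":0.8},
{"dp":[0.0, 0.05, 0.01],"dr":[0.23, 0.0, -0.0],"grip":0.8},
{"dp":[0.0, 0.05, -0.0],"dr":[0.24, 0.0, -0.0],"grip":0.8}
```

Call:
{"api": "play_rows", "payload": {"commands": [{"dp": [0, 0.04, 0], "dr": [0.24, 0, 0], "grip": 0.8}, {"dp": [0, 0.05, 0], "dr": [0.24, 0, 0], "grip": 0.8}, {"dp": [0, 0.05, 0], "dr": [0.24, 0, 0], "grip": 0.8}, {"dp": [0, 0.05, 0], "dr": [0.24, 0, 0], "grip": 0.8}, {"dp": [0, 0.05, 0], "dr": [0.23, 0, 0], "grip": 0.8}, {"dp": [0, 0.05, 0], "dr": [0.23, 0, 0], "grip": 0.8}, {"dp": [0, 0.05, 0], "dr": [0.23, 0, 0], "grip": 0.8}, {"dp": [0, 0.05, 0], "dr": [0.23, 0, 0], "grip": 0.8}, {"dp": [0, 0, 0], "dr": [0, 0, 0], "grip": 0.8}]}}

```text
time: 22.68
tcp_pos: [0.5444, -0.0027, 0.073]
tcp_rot: [-0.002, 0.997, 0.075, 0.002]
wrist_force: [0.7, -1.6, 6.2]
gripper_width: 0.0227
grasp_force: 50.2
```

```bash
python3 lean.py 0 1 0.001
```

```text
[ 0.54441182 -0.00272304  0.07295308] [ 0.66961411 -1.55448567  6.20638503] [-0.64906528 -0.34170511  0.01969409] 50.207122564315796 22.675
lean y -0.003299414330990411 lean x -0.004291600694984701 case xy 0.0017616345487058223 0.002241693709461409
1 rows -> end [ 0.5446 -0.0039  0.0741]
{"dp":[0.0, 0.04, -0.04],"dr":[-0.03, -0.04, 0.01],"grip":0.8}
```

Call:
{"api": "play_rows", "payload": {"commands": [{"dp": [0, 0.04, -0.04], "dr": [-0.03, 0, 0], "grip": 0.8}, {"dp": [0, 0, -0.08], "dr": [0, 0, 0], "grip": 0.8}, {"dp": [0, 0, -0.08], "dr": [0, 0, 0], "grip": 0.8}, {"dp": [0, 0, -0.08], "dr": [0, 0, 0], "grip": 0.8}, {"dp": [0, 0, -0.08], "dr": [0, 0, 0], "grip": 0.8}]}}

```text
time: 23.3
tcp_pos: [0.5434, -0.0032, 0.0832]
tcp_rot: [0.0, 0.997, 0.075, 0.001]
wrist_force: [0.7, -0.4, -2.5]
gripper_width: 0.0229
grasp_force: 49.2
```

```bash
python3 lean.py 0 1 0.012
```

```text
[ 0.54335559 -0.00321683  0.08321132] [ 0.66135806 -0.39538924 -2.54216969] [ 0.09367484 -0.23061944  0.00846187] 49.22097444534302 23.3
lean y 0.00024585712295018144 lean x -0.0018055304373783027 case xy 0.0006441418299197581 0.0019090536744472077
1 rows -> end [ 0.5447 -0.0039  0.085 ]
{"dp":[0.04, 0.03, -0.06],"dr":[0.0, -0.02, 0.02],"grip":0.8}
```

Call:
{"api": "play_rows", "payload": {"commands": [{"dp": [0, 0, -0.12], "dr": [0, 0, 0], "grip": 0.8}, {"dp": [0, 0, -0.15], "dr": [0, 0, 0], "grip": 0.8}, {"dp": [0, 0, -0.15], "dr": [0, 0, 0], "grip": 0.8}, {"dp": [0, 0, -0.25], "dr": [0, 0, 0], "grip": 0.8}, {"dp": [0, 0, -0.3], "dr": [0, 0, 0], "grip": 0.8}, {"dp": [0, 0, -0.3], "dr": [0, 0, 0], "grip": 0.8}, {"dp": [0, 0, -0.3], "dr": [0, 0, 0], "grip": 0.8}, {"dp": [0, 0, -0.3], "dr": [0, 0, 0], "grip": 0.8}, {"dp": [0, 0, -0.2], "dr": [0, 0, 0], "grip": 0.8}, {"dp": [0, 0, -0.13], "dr": [0, 0, 0], "grip": 0.8}, {"dp": [0, 0, 0], "dr": [0, 0, 0], "grip": 0.8}, {"dp": [0, 0, 0], "dr": [0, 0, 0], "grip": 0.8}]}}

```text
time: 24.8
tcp_pos: [0.5434, -0.0034, 0.149]
tcp_rot: [0.0, 0.997, 0.075, 0.001]
wrist_force: [0.3, 0.4, -2.6]
gripper_width: 0.023
grasp_force: 49.3
```

Call:
{"api": "play_rows", "payload": {"commands": [{"dp": [0, 0, 0], "dr": [0, 0, 0], "grip": 0.8}, {"dp": [0, 0, 0], "dr": [0, 0, 0], "grip": 0.8}, {"dp": [0, 0, 0], "dr": [0, 0, 0], "grip": 0.8}, {"dp": [0, 0, 0], "dr": [0, 0, 0], "grip": 0.8}]}}

```text
time: 25.3
tcp_pos: [0.5437, -0.0034, 0.1493]
tcp_rot: [0.0, 0.997, 0.075, 0.001]
wrist_force: [0.8, -0.8, -3.6]
gripper_width: 0.0232
grasp_force: 49.3
```

```bash
python3 lean.py 0 1 0.07; python3 look.py pics/c5.png
```

```text
[ 0.54368083 -0.00341091  0.14931337] [ 0.75925014 -0.83814007 -3.5571484 ] [-0.03122898 -0.00296121 -0.02492904] 49.28561747074127 25.3
lean y 0.0006713808781056535 lean x -0.0029092650204846416 case xy 0.0009372071144325858 0.0016691374640510793
1 rows -> end [ 0.5447 -0.0039  0.143 ]
{"dp":[0.03, 0.02, 0.21],"dr":[0.01, -0.03, 0.02],"grip":0.8}
```

View pics/c5.png

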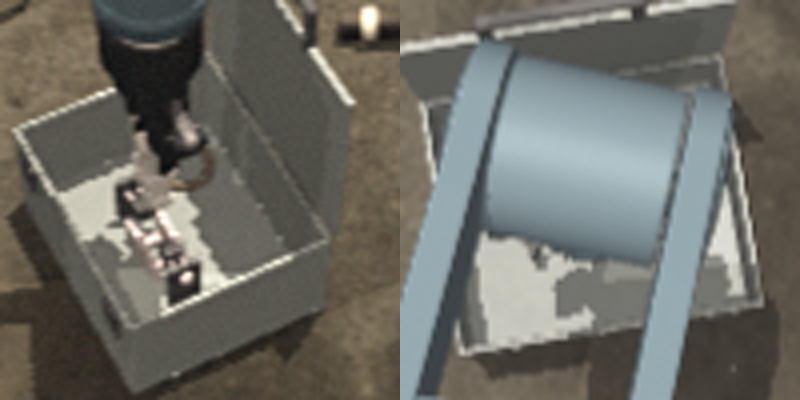

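The block hangs in the fingers above the empty nest (scene crop around 150,190) and the lid stands upright, so I'll hand in.

```bash
python3 -c "
from rig import arm
print(arm.job_done())"
```

```text
the job is handed in; nothing more can be done
None
```

I raised the lid to stand upright, rocked the block free of both pads, and handed in at about 25 s with it held still and upright about 76 mm above its nest point (about 31 mm above the pad tops). I worked the pad travel out from the lean angles rather than seeing it in the camera, and no verdict was returned.

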